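Seat a spray-gun cup on the rinse jet and hold the valve lever at its third notch

TASK

Rinse the small spray-gun cup: set it mouth down over the rinse jet in the basin, lowering it rather than dropping it, until it sits flat on the grate around the jet, and let go of it. Only then press the station's spring-return valve lever down, past its first two clicks and into the third at the end of its travel, without forcing it against the stop. Finish while still holding the lever down there, with the cup seated, and leave everything else on the bench where it is.

Things in the scene. Friction and masses are not known exactly. Their poses are not given: they have to be found in the camera images.
- small_cup: The smaller of two plain aluminium spray-gun cups, standing mouth down left or right of the station (the large cup on the other side). Origin: centre of the mouth rim, its lowest point; z up to the neck. Round, 72 mm outside diameter up to 81 mm, then a shoulder cone to the neck at 100 mm; 128 mm high in all. Bore 66 mm, open to 81 mm, narrowing to a ceiling at 102 mm. 50 to 100 g.
- cup_neck (a point): Middle of the small cup's solid neck, on its axis 114 mm above its rim. The neck is an upright cylinder 26 mm in diameter (thread drawn on it), 28 mm tall (14 mm above and below this point), flat on top; it can be pinched from above from any side. The shoulder cone begins just below it.
- jet_seat (a point): The cup's place: on the jet's axis at the top of the basin's grate, 50 mm above the bench; z up. On it stands a cone, 58 mm in diameter up to 8 mm, narrowing to 22 mm at 28 mm, then a pipe and a jet head 22 mm in diameter, top 75 mm above the grate. The cup goes over it with 4 mm to spare all round; its rim rests on the grate. Basin walls: 264 x 239 mm, 72 mm above the bench, jet in the middle.
- station: Rinsing station fixed to the bench, place and yaw vary: base plate 270 x 350 mm, basin towards +y, grey valve pedestal towards -y. Origin: underside centre; x away from the robot at yaw 0, z up. Jet at (0, 52.5) mm. Pedestal: x 10 to 126, y -164 to -72, 120 mm high; the lever's clevis on it reaches 158 mm, a filter bowl behind (x 105, y -136) 171 mm. Pipe behind the basin at x 142.
- valve_lever (a joint): Lever angle, rad: 0 at rest (its line 25 degrees above level), growing as the pad is pressed down; level at 0.44. Clicks into notches at 0.26, 0.52 and 0.78. The third is the end of travel, with a hard stop at 0.795. A spring returns it to 0 from anywhere. The push needed at the pad rises and falls with each click, about 2 to 11 N, and rises sharply at the stop.
- lever_pad (a point): Centre of the top face of the lever's black thumb pad (56 mm along the lever, 38 mm wide), 125 mm along the lever from the pivot and 23.5 mm above the lever's line; moves with the lever. 219 mm above the bench at rest, 126 mm at the third notch, and 23 mm nearer the robot there; nothing below it down to the base plate (8 mm). Rubber-mounted: the pad gives 1 mm for each 4 N, at most 9 mm.
- lever_pivot (a point): Point on the lever's level pivot axis, which runs along the station's y, 145 mm above the bench, in the middle of the lever's width. The lever points from here to the station's -x (towards the robot). Axes as station.
- large_cup: The larger aluminium spray-gun cup, not needed: mouth down, 92 mm in diameter, 160 mm high. Origin: centre of the mouth rim.
- mixing_tin: Loose 1-litre paint tin with a black mixing lid and handle, 114 mm in diameter, 167 mm high, at the far left. Origin: centre of its underside.
- spray_gun: Spray gun lying on its side, about 130 x 170 mm, 35 mm high, far right. Origin: on the bench under its body.
- thinner_bottle: White bottle, 60 mm in diameter, 150 mm high, left. Origin: centre of its underside.
- touchup_tin: Small closed tin, 73 mm in diameter, 73 mm high, near left. Origin: centre of its underside.
- tape_roll: Roll of tape lying flat, 100 mm in diameter, 25 mm high, near right. Origin: centre of its underside.
- stir_stick: Wooden stirring stick 160 x 22 x 4 mm lying on the bench at the left. Origin: centre of its underside.
Not all that is in view belongs to the job. What is shaped like the small_cup but yellow is not meant.

How it is judged (in metres and radians):
On the way, in this order (a step that is already met when the one before it is completed fails the run):
1. the small cup sits mouth down over the jet, flat on the grate, let go, the lever still at rest (horizontal distance between small_cup and jet_seat below 0.008 m and z of small_cup in the frame of jet_seat between -0.004 and 0.004 m and angle between small_cup's own z axis and vertical below 0.08 rad and contact force between small_cup and the fingers below 0.05 N and contact force between small_cup and the arm below 0.05 N and value of joint valve_lever below 0.12 rad and linear speed of small_cup below 0.02 m/s), for 0.2 s.
2. the lever is pressed into its third notch and held there, the cup seated (horizontal distance between small_cup and jet_seat below 0.008 m and z of small_cup in the frame of jet_seat between -0.004 and 0.004 m and angle between small_cup's own z axis and vertical below 0.08 rad and value of joint valve_lever above 0.74 rad and contact force between any of the fingers, the arm and valve_lever above 2 N), for 0.5 s.
At the end, for the whole second after the job is handed in: The robot holds the lever in its third notch (joint at 0.74 rad or more, still, pushed by the robot with more than 2 N), while the small cup, untouched and at rest, sits mouth down over the jet: rim centre within 8 mm of the seat sideways and 4 mm in height, upright within 0.08 rad (all of step 2 and contact force between small_cup and the fingers below 0.05 N and contact force between small_cup and the arm below 0.05 N and velocity of joint valve_lever between -0.05 and 0.05 rad/s and linear speed of small_cup below 0.02 m/s); the arm keeps its last pose, push and grip.
It fails at once if the valve is opened (lever past 0.15 rad) while the cup is not seated over the jet (value of joint valve_lever above 0.15 rad and not (horizontal distance between small_cup and jet_seat below 0.008 m and z of small_cup in the frame of jet_seat between -0.004 and 0.004 m and angle between small_cup's own z axis and vertical below 0.08 rad)).
It fails at once if the lever is forced: pushed with more than 45 N (contact force between any of the fingers, the arm and valve_lever above 45 N).
It fails at once if the small cup is dropped: it moves faster than 0.5 m/s with no finger on it (linear speed of small_cup above 0.5 m/s and contact force between the fingers and small_cup below 0.05 N).
It fails at once if a bystander (large cup, mixing tin, spray gun, bottle, small tin, tape roll or stick) is moved by more than 30 mm (distance of any of large_cup, mixing_tin, spray_gun, thinner_bottle, touchup_tin, tape_roll, stir_stick from where it was at the start of the episode above 0.03 m).
It also fails if it takes over 64 s, if anything falls off the work surface, if the arm or the gripper's body presses on something with over 40 N, if the wrist force passes 120 N, or if a joint passes its speed limit or range.

ROBOT

A 6-joint arm with a two-finger parallel gripper is mounted at the origin on the work surface. World frame = base frame: x ahead of the robot, y to its left, z up, the work surface at z = 0. Lengths are in mm, angles in rad, forces in N, time in s.
With the tool pointing down it reaches from about 375 to 975 mm from the base axis. Payload 3.8 kg.
Tool frame: the origin (TCP) lies at the very end of the fingers, on their centre line; the grasp point (between the pads) lies 19 mm behind it (grip_depth is the distance from the TCP to the grasp point, in mm); z points along the fingers, y is the line along which they close (so a half turn about z gives the same grasp; the last joint's range is limited). The gripper opens to 88 mm and grips with 3 to 60 N. Pads are 18 mm wide; open, the fingers measure 123 mm over their backs; the gripper's body (75 mm by 187 mm) begins 45 mm behind the grasp point.
Start: joints at [1.154, 0.264, 1.604, -0, 1.274, -0.037], TCP at [250.243, 626.894, 238.706] pointing down, gripper open.
Joint ranges: [-2.63, 2.63], [-0.94, 2.18], [0.31, 2.57], [-1.31, 4.45], [0, 2.66], [-2.55, 2.55]. Speed limits (rad/s): [2.57, 2.57, 3.14, 3.14, 3.14, 3.14].

INTERFACE

Orientations are given as a rotation vector (axis times angle).
In Python, from cell import * gives the robot as it stands.
- The arm moves only by the tool apply_moves, never from a script. Its argument "commands" is text: rows parted by semicolons, each of 7 numbers parted by spaces: the turn, a rotation vector about the tool's x, y, z each as a share of pi rad, from -1 to 1, then the shift along the tool's x, y, z each as a share of 80 cm, from -1 to 1, then the opening, from -1 (shut) to 1 (fully open). A call has 1 to 5 rows; each row is the pose to reach, as a shift and turn from the pose commanded when the call began, along the tool's axes at that moment, turning the shorter way round; what a row does not reach only later rows make up. A row lasts 1/8 s, in which the tool goes at most 62.5 mm and 10.7 degrees, less where a joint would pass 70% of its speed; a pose out of reach is approached as far as the arm can. A call with a number of a shift or a turn outside -1 to 1 is refused whole. A call with a gripper value outside its range is refused whole. The fingers move at their own pace and stop on an object; "newtons" is the grip in N (left out, the last holds). Time passes only in rows, so rows that repeat a pose let the fingers close. It gives the time, the measured TCP pose, the force, the opening and the grip force at its end, in the units of the state.
- sense(): the state, without advancing time (a new reading comes with each control period).
- camera(name): name is "scene" or "top" or "wrist"; returns a dict with "img" (420x560x3 uint8, red, green, blue), "fx", "fy", "cx", "cy" (pixels), "xyz" and "attitude" of the camera in the world. Camera axes: x right, y down, z forward; pixel columns grow to the right and rows downward; lengths in mm; the calibration is good to about 2 mm. The wrist camera is an equidistant fisheye: a pixel r from the principal point sees the ray r / f radians off the axis. A picture is of the moment at which its call begins. There is no depth.
- close_job(): hands the job in; it is judged then, once.
Trained networks look in a picture, given as the dict that the camera call returned (one of the last four; its "shot" number tells which), for a name from the list of things; names that differ only in an ending like _2 or _b are one class to them, and where a whole thing is asked for, a point or a joint stands for the part that bears it (a point fixed in the world has none). Each returns a list of dicts, best first, with "score" (0 to 1); they miss things now and then, are a little off and sometimes report something else, mostly with a low value. They report only what shows in the picture. A call takes as long as a camera call. They do not tell look-alikes from the thing itself.
- boxes_of(picture, label): "point" ([column, row] in pixels, amid what is visible of it).
- spot_point(picture, label): "point" ([column, row] in pixels: a listed point, or the origin of a listed thing).
The state is a dict: "clock": time; "q": joint angles; "dq": joint speeds; "joint_torque": joint torques, N m; "ee_pos": TCP position; "eef_rot": TCP orientation; "force": force on the tool from outside, world axes, zero at the start; "ft_torque": the same for the moment, N m; "grip_width": opening from 0.0 (shut) to 1.0 (fully open); "gripper_force": force on a finger pad.
Only numpy, scipy, OpenCV 4.12 (cv2) and the standard library are available. Lean on these libraries where they do the work, as an engineer would, in place of code of your own. Each camera call takes 0.05 s, during which the arm holds its last target. There are 200 camera calls.

## Working session

There is one attempt and no reset: what is moved stays moved. The work goes in short steps, Python scripts to look and compute and a tool call to move; the robot and the scene stay as the last step left them, time stands still between calls to the robot, and variables do not carry over. Pictures are saved under pics/ and viewed, at most 10 in all, crops included, and the job is handed in when it is done.

Besides the shell and the picture viewer there is one more tool, called as name(argument=value, ...) on one line, values as JSON. apply_moves: Moves the arm, as the interface text tells. Its arguments: {"type":"object","properties":{"commands":{"type":"string"},"newtons":{"type":"number"}},"required":["commands"]}

```bash
ls; mkdir -p pics
cat > h.py <<'E'
from cell import *
import numpy as np, cv2
from scipy.spatial.transform import Rotation as R
def camR(c):
    a=np.array(c["attitude"],float)
    return a if a.shape==(3,3) else R.from_rotvec(a).as_matrix()
def ray(c,p,fish=False):
    x=(p[0]-c["cx"])/c["fx"]; y=(p[1]-c["cy"])/c["fy"]
    if fish:
        r=np.hypot(x,y); d=np.array([x/r*np.sin(r),y/r*np.sin(r),np.cos(r)]) if r>1e-9 else np.array([0,0,1.])
    else: d=np.array([x,y,1.])
    d=camR(c)@d; return np.array(c["xyz"],float),d/np.linalg.norm(d)
def atz(c,p,z,fish=False):
    o,d=ray(c,p,fish); return o+d*(z-o[2])/d[2]
def tri(rs):
    A=np.zeros((3,3));b=np.zeros(3)
    for o,d in rs:
        P=np.eye(3)-np.outer(d,d);A+=P;b+=P@o
    x=np.linalg.solve(A,b); return x,[float(np.linalg.norm((np.eye(3)-np.outer(d,d))@(x-o))) for o,d in rs]
def save(c,n): cv2.imwrite("pics/"+n,cv2.cvtColor(c["img"],cv2.COLOR_RGB2BGR))
E
python3 - <<'E'
from h import *
s=sense();print(s)
L=["small_cup","cup_neck","jet_seat","station","lever_pad","lever_pivot","large_cup","mixing_tin","spray_gun","thinner_bottle"]
for n in ["scene","top"]:
    c=camera(n);save(c,n+"0.png");print(n,c["xyz"],c["attitude"],c["fx"],c["cx"],c["cy"])
    for l in L:
        print(l,[(np.round(d["point"]),round(d["score"],2)) for d in spot_point(c,l)[:3]])
E
```

```text
pics
{'clock': 0.0, 'q': array([ 1.15413234e+00,  2.64733339e-01,  1.60534789e+00, -1.21149796e-06,
        1.27369961e+00, -3.68948672e-02]), 'dq': array([-9.29889278e-05, -1.59231556e-03,  1.05121102e-03,  3.07797131e-04,
       -7.41908568e-04, -5.90085492e-04]), 'joint_torque': array([ 2.01296207e-04, -5.02114606e+01, -3.56875491e+01,  7.30005163e-02,
        2.98083632e-02, -1.95995281e-04]), 'ee_pos': array([249.94169143, 626.2657255 , 237.41545795]), 'eef_rot': array([-0.59286804, -3.08464208,  0.00334906]), 'force': array([-0.29660525,  0.38872935, -1.03936267]), 'ft_torque': array([-0.0212701 ,  0.00539394,  0.00689516]), 'gripper_force': 0.0, 'grip_width': 0.9998432127171956}
scene [ 928.05747789 -477.00305541 1228.10190197] [-2.43103059 -0.92349941  0.25162589] 510.70630593142147 279.4368202496424 203.51121568504678
small_cup [(array([337., 202.]), 0.84), (array([312., 177.]), 0.74), (array([350., 158.]), 0.62)]
cup_neck [(array([354., 138.]), 0.89), (array([316., 152.]), 0.86)]
jet_seat [(array([177., 347.]), 0.75), (array([291., 240.]), 0.58), (array([253., 278.]), 0.25)
[... 417 characters left out ...]
842] [-2.15628353  2.15888219 -0.18828535] 398.650403816909 281.7910024236555 211.40803698133104
small_cup [(array([215., 232.]), 0.93), (array([169., 215.]), 0.92), (array([221., 194.]), 0.73)]
cup_neck [(array([158., 209.]), 0.92), (array([216., 182.]), 0.72), (array([208., 227.]), 0.69)]
jet_seat [(array([292., 190.]), 0.86)]
station [(array([310., 198.]), 0.92)]
lever_pad [(array([366., 173.]), 0.7), (array([369., 207.]), 0.57), (array([172., 214.]), 0.28)]
lever_pivot [(array([367., 174.]), 0.9)]
large_cup [(array([424., 207.]), 0.94)]
mixing_tin [(array([178., 141.]), 0.89)]
spray_gun [(array([417., 148.]), 0.58)]
thinner_bottle [(array([132., 188.]), 0.9), (array([171., 275.]), 0.22)]
```

View pics/scene0.png

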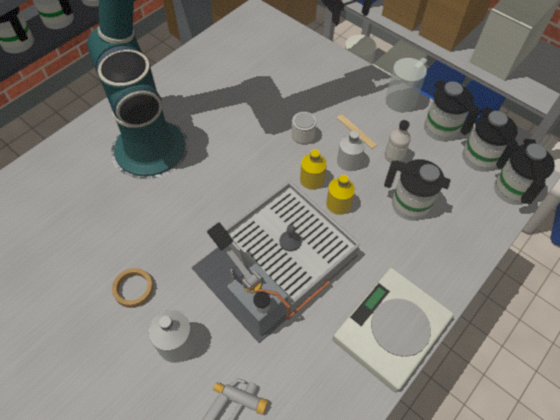

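View pics/top0.png

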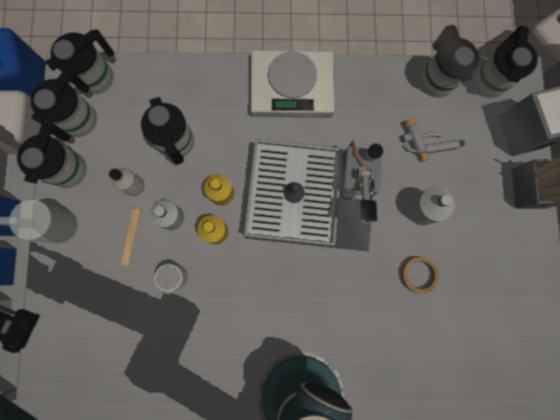

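The scene view shows the plain aluminium small cup at (350,150), yellow look-alikes at (314,168) and (341,195), the large cup at (170,335), and the station with its lever at (240,255). The top view shows the same items: small cup (165,213), yellow ones (217,188) and (211,229), large cup (437,204), jet (292,190), lever pad (369,210).

What could be taken for the small cup (scene pixels): plain aluminium (350,150), yellow (314,168), yellow (341,195), large cup (170,335). I choose the plain aluminium one at (350,150). Next I triangulate and check it in a crop.

Run:
```python
from h import *
cs=camera("scene");ct=camera("top")
def near(c,l,p,f=spot_point):
    return min((d for d in f(c,l)),key=lambda d:np.hypot(*(np.array(d["point"])-p)),default=None)
for l,a,b in [("cup_neck",(354,138),(158,209)),("small_cup",(350,158),(169,215)),("lever_pad",(219,233),(369,207)),("lever_pivot",(252,276),(367,174)),("jet_seat",(291,240),(292,190)),("station",(277,264),(310,198)),("large_cup",(176,346),(424,207)),("thinner_bottle",(394,159),(132,188)),("mixing_tin",(412,210),(178,141))]:
    A=near(cs,l,a);B=near(ct,l,b);x,e=tri([ray(cs,A["point"]),ray(ct,B["point"])])
    print(l,np.round(A["point"],1),np.round(B["point"],1),x.round(1),np.round(e,1))
    z={"cup_neck":114,"small_cup":0,"lever_pad":219,"lever_pivot":145,"jet_seat":50}.get(l,0)
    print("   atz",atz(cs,A["point"],z).round(1),atz(ct,B["point"],z).round(1))
a=cs["img"][90:220,270:450];b=ct["img"][150:270,100:280]
z=lambda i:cv2.resize(i,(390,300),interpolation=cv2.INTER_CUBIC)
cv2.imwrite("pics/crop1.png",cv2.cvtColor(np.hstack([z(a),z(b)]),cv2.COLOR_RGB2BGR))
```

```text
cup_neck [352.9 139.1] [158.  213.9] [479.2 371.   95.5] [1.8 1.8]
   atz [485.6 355.5 114. ] [477.7 367.2 114. ]
small_cup [347.6 159.4] [167.7 214.5] [485.4 362.5  16. ] [6.9 6.9]
   atz [475.9 367.1   0. ] [492.2 372.3   0. ]
lever_pad [220.7 233.9] [367.9 206.4] [ 477.3 -142.4  228.3] [2.7 2.7]
   atz [ 471.2 -141.3  219. ] [ 480.7 -142.7  219. ]
lever_pivot [251.7 275.9] [366.7 173. ] [ 574.2 -154.7  165.5] [1.7 1.7]
   atz [ 568.6 -147.2  145. ] [ 578.2 -161.   145. ]
jet_seat [292.3 241.4] [291.4 192.3] [547.8  25.   45.7] [0.2 0.2]
   atz [549.3  23.3  50. ] [546.8  25.1  50. ]
station [278.6 262.8] [309.7 198. ] [543.7 -28.3  -6.6] [3.3 3.3]
   atz [547.9 -28.2   0. ] [540.2 -30.    0. ]
large_cup [176.2 345.8] [423.4 209.1] [ 508.7 -357.9   -1.7] [0.3 0.3]
   atz [ 509.5 -357.9    0. ] [ 508.3 -357.5    0. ]
thinner_bottle [393.7 155.4] [132.6 185.9] [572.5 472.1   2.8] [1.7 1.7]
   atz [570.9 472.7   0. ] [574.3 474.5   0. ]
mixing_tin [411.7 208. ] [291.2 189.5] [640.6  99.3 256.4] [141.1 141.1]
   atz [716.3 351.3   0. ] [564.9  23.    0. ]
```

View pics/crop1.png

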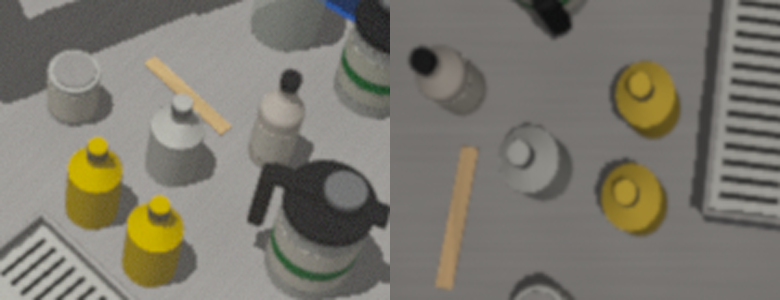

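The crop confirms it: the plain aluminium small cup stands between the bottle and the yellow cups, with the stick beside it. Triangulated, it is at about (482,363). I move the wrist above it for a closer look.

apply_moves(commands="0 0 0 -0.39 -0.2 -0.1 1;0 0 0 -0.39 -0.2 -0.1 1;0 0 0 -0.39 -0.2 -0.1 1;0 0 0 -0.39 -0.2 -0.1 1;0 0 0 -0.39 -0.2 -0.1 1")

```text
clock: 2.72
ee_pos: [451.5, 395.7, 309.0]
eef_rot: [0.593, 3.085, 0.001]
force: [0.2, 0.3, 0.0]
grip_width: 1.002
gripper_force: 0.0
```

apply_moves(commands="0 0 0 0 0 0 1;0 0 0 0 0 0 1;0 0 0 0 0 0 1")

```text
clock: 3.1
ee_pos: [449.3, 398.2, 307.5]
eef_rot: [-0.59, -3.085, 0.001]
force: [0.9, -0.5, -0.6]
grip_width: 1.0
gripper_force: 0.0
```

Run:
```python
from h import *
s=sense();print(s["clock"],s["ee_pos"],s["eef_rot"],R.from_rotvec(s["eef_rot"]).as_matrix().round(3),s["q"])
c=camera("wrist");save(c,"w1.png");print(c["xyz"],camR(c).round(2),c["fx"],c["cx"],c["cy"])
for l,z in [("cup_neck",114),("small_cup",0),("jet_seat",50),("lever_pad",219)]:
  for d in spot_point(c,l)[:4]: print(l,np.round(d["point"],1),round(d["score"],2),atz(c,d["point"],z,True).round(1))
```

```text
3.1 [449.34133891 398.15233419 307.53270281] [-5.90238107e-01 -3.08456556e+00  9.46857448e-04] [[-0.929  0.369 -0.001]
 [ 0.369  0.929 -0.   ]
 [ 0.001 -0.001 -1.   ]] [ 6.83342142e-01  8.92052527e-02  1.68176974e+00  4.34989936e-04
  1.37176298e+00 -5.09407207e-01]
[387.47157445 424.26676192 453.70541553] [[ 0.37  0.9   0.25]
 [ 0.93 -0.36 -0.1 ]
 [-0.    0.27 -0.96]] 325.19226210127806 279.2077677717429 213.1472197458216
cup_neck [259.9 229.4] 0.9 [483.6 363.  114. ]
cup_neck [147.5 235.6] 0.78 [442.5 236.1 114. ]
small_cup [264.2 203.5] 0.58 [482.  363.3   0. ]
small_cup [178.  210.7] 0.58 [443.9 239.1   0. ]
```

View pics/w1.png

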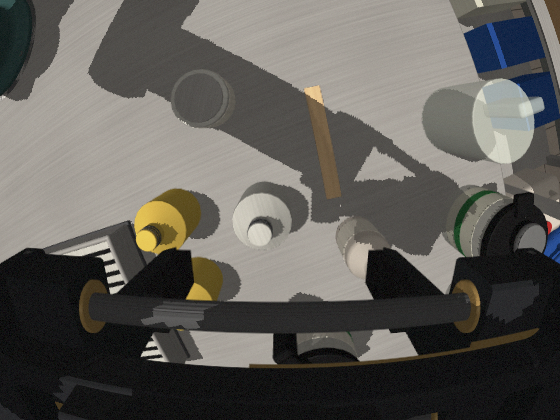

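The wrist view shows the aluminium cup's neck at (260,231), with yellow cups at left (148,238) and (205,295). It gives a neck position of (483.6,363.0), which agrees with triangulation.

apply_moves(commands="0 0 0 -0.055 -0.025 0.0 0.4;0 0 0 -0.055 -0.025 0.09 0.4;0 0 0 -0.055 -0.025 0.18 0.4;0 0 0 -0.055 -0.025 0.18 0.4;0 0 0 -0.055 -0.025 0.18 0.4")

```text
clock: 3.98
ee_pos: [483.2, 362.3, 163.3]
eef_rot: [-0.592, -3.083, 0.003]
force: [0.1, -0.7, 1.2]
grip_width: 0.699
gripper_force: 0.0
```

Run:
```python
from h import *
s=sense();print(s["clock"],s["ee_pos"],s["eef_rot"],s["dq"].round(3))
c=camera("wrist")
for l,z in [("cup_neck",114),("small_cup",0)]:
  for d in spot_point(c,l)[:3]: print(l,np.round(d["point"],1),round(d["score"],2),atz(c,d["point"],z,True).round(1))
```

```text
3.975 [483.18733946 362.32349105 163.33970135] [-5.91758270e-01 -3.08346336e+00  2.94928695e-03] [ 0.002 -0.037 -0.063  0.001  0.005  0.001]
cup_neck [ 96.5 243.5] 0.71 [443.4 237.4 114. ]
cup_neck [278.4 232.9] 0.56 [483.1 363.2 114. ]
small_cup [278.2 196.8] 0.89 [484.5 361.9   0. ]
small_cup [153.  206.5] 0.81 [445.2 238.    0. ]
```

apply_moves(commands="0 0 0 0 0 0.04 0.4;0 0 0 0 0 0.072 0.4;0 0 0 0 0 0.072 0.4;0 0 0 0 0 0.072 -1;0 0 0 0 0 0.072 -1", newtons=25)

```text
clock: 4.75
ee_pos: [485.3, 363.3, 109.0]
eef_rot: [0.592, 3.082, 0.004]
force: [-0.1, 0.2, -0.7]
grip_width: 0.494
gripper_force: 0.0
```

apply_moves(commands="0 0 0 0 0 0 -1;0 0 0 0 0 0 -1;0 0 0 0 0 0 -1", newtons=25)

```text
clock: 5.12
ee_pos: [484.2, 362.4, 107.3]
eef_rot: [0.593, 3.085, 0.0]
force: [-0.0, -1.5, 4.0]
grip_width: 0.287
gripper_force: 25.0
```

Gripped: the opening is about 25 mm against a 26 mm neck. I lift it and move to a spot where the camera sees past the cup to the jet.

apply_moves(commands="0 0 0 0 0 -0.07 -1;0 0 0 0 0 -0.14 -1;0 0 0 0 0 -0.22 -1;0 0 0 -0.08 -0.075 -0.22 -1;0 0 0 -0.163 -0.153 -0.22 -1")

```text
clock: 5.75
ee_pos: [537.6, 248.9, 283.8]
eef_rot: [0.589, 3.084, 0.002]
force: [0.9, -0.7, -1.1]
grip_width: 0.286
gripper_force: 25.0
```

apply_moves(commands="0 0 0 0 0 0 -1;0 0 0 0 0 0 -1;0 0 0 0 0 0 -1")

```text
clock: 6.12
ee_pos: [536.2, 250.3, 282.0]
eef_rot: [-0.591, -3.085, 0.0]
force: [-0.0, -0.0, -0.7]
grip_width: 0.288
gripper_force: 25.0
```

Run:
```python
from h import *
s=sense();print(s["clock"],s["ee_pos"],s["eef_rot"],s["grip_width"])
c=camera("wrist");save(c,"w2.png")
for l,z in [("jet_seat",50),("lever_pad",219),("lever_pivot",145),("station",0),("cup_neck",288)]:
  for d in spot_point(c,l)[:3]: print(l,np.round(d["point"],1),round(d["score"],2),atz(c,d["point"],z,True).round(1))
```

```text
6.125 [536.19407022 250.26341775 281.97897497] [-5.90704270e-01 -3.08462936e+00  1.62709076e-05] 0.2878989499277461
jet_seat [124.5 254.8] 0.73 [547.5  19.8  50. ]
lever_pad [279.4   5.7] 0.54 [399.1 306.5 219. ]
station [112.3 251.2] 0.67 [544.5 -32.2   0. ]
station [431.6 147.1] 0.47 [573.5 468.5  -0. ]
station [278.7 268.9] 0.3 [661.2 201.2   0. ]
cup_neck [277.6 272.8] 0.71 [537.2 250.5 288. ]
```

View pics/w2.png

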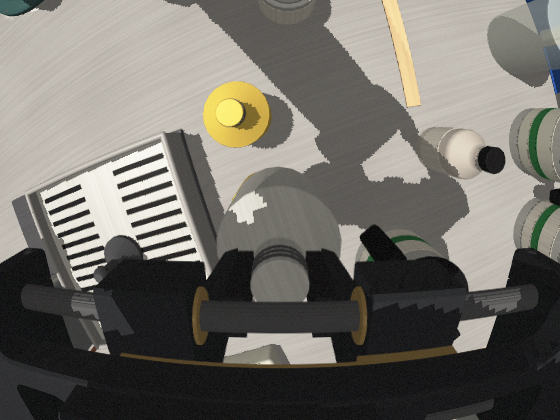

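The wrist view shows the grate and jet at (122,250), partly hidden by the gripper, with the cup held at (278,270). I move beyond the jet so that the camera sits right over it.

apply_moves(commands="0 0 0 -0.213 -0.251 -0.025 -1;0 0 0 -0.213 -0.251 -0.025 -1;0 0 0 -0.213 -0.251 -0.025 -1;0 0 0 -0.213 -0.251 -0.025 -1;0 0 0 -0.213 -0.251 -0.025 -1")

```text
clock: 7.05
ee_pos: [621.6, -3.8, 302.8]
eef_rot: [0.599, 3.083, -0.001]
force: [-0.9, 0.4, -0.0]
grip_width: 0.284
gripper_force: 25.0
```

apply_moves(commands="0 0 0 0 0 0 -1;0 0 0 0 0 0 -1;0 0 0 0 0 0 -1")

```text
clock: 7.42
ee_pos: [620.3, 1.3, 302.3]
eef_rot: [-0.589, -3.085, -0.001]
force: [-0.3, 0.5, -1.0]
grip_width: 0.287
gripper_force: 25.0
```

Run:
```python
from h import *
s=sense();print(s["clock"],s["ee_pos"],s["eef_rot"],s["grip_width"])
c=camera("wrist");save(c,"w3.png");print(c["xyz"],camR(c).round(4).tolist())
for l,z in [("jet_seat",50),("lever_pad",219),("lever_pivot",145),("station",0)]:
  for d in spot_point(c,l)[:3]: print(l,np.round(d["point"],1),round(d["score"],2),atz(c,d["point"],z,True).round(1))
```

```text
7.425 [620.27624647   1.27840592 302.32643639] [-5.89489258e-01 -3.08542348e+00 -5.00084029e-04] 0.2870992761211576
[558.2461513   27.22740676 448.43872909] [[0.3692, 0.8959, 0.247], [0.9294, -0.3561, -0.0974], [0.0007, 0.2655, -0.9641]]
jet_seat [271.7 119.6] 0.63 [548.   21.8  50. ]
lever_pad [ 51.5 124.6] 0.72 [ 476.1 -143.7  219. ]
lever_pivot [122.1 212.6] 0.8 [ 574.5 -156.5  145. ]
lever_pivot [ 55.7 197.7] 0.17 [ 525.  -233.2  145. ]
```

View pics/w3.png

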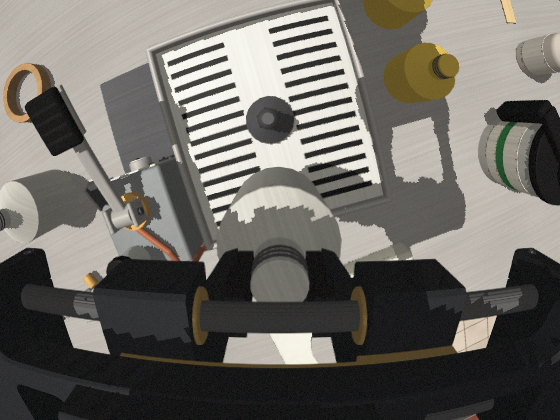

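The view shows the jet cone cleanly at (270,119), the lever pad at (55,120), the pivot near (125,212) and the cup held at (280,240). I fit the cone outline and the basin edges.

Run:
```python
from h import *
from scipy.optimize import minimize
c=camera("wrist");s=sense();print(s["ee_pos"])
g=cv2.cvtColor(c["img"],cv2.COLOR_RGB2GRAY)
m=np.zeros_like(g);m[85:155,235:305]=(g[85:155,235:305]<120)*255
m=cv2.morphologyEx(m,cv2.MORPH_OPEN,np.ones((9,9)))
n,lab,st,ce=cv2.connectedComponentsWithStats(m);print(st[1:],ce[1:])
i=1+st[1:,4].argmax()
P=np.array([atz(c,p,54,True)[:2] for p in cv2.findContours((lab==i).astype(np.uint8),0,1)[0][0][:,0]])
r=minimize(lambda v:np.abs(np.hypot(*(P-v[:2]).T)-v[2]).sum(),[548,22,29],method="Nelder-Mead").x;print("cone circle",r)
o=R.from_euler
ct=camera("top");cs=camera("scene")
for l,w in [("lever_pad",None),("lever_pivot",None)]:
    rs=[]
    for cc,f,hint in [(c,True,{"lever_pad":(52,125),"lever_pivot":(122,212)}[l]),(ct,False,{"lever_pad":(368,207),"lever_pivot":(367,173)}[l]),(cs,False,{"lever_pad":(220,234),"lever_pivot":(252,276)}[l])]:
        ds=[d for d in spot_point(cc,l) if np.hypot(*(np.array(d["point"])-hint))<15]
        if ds: rs.append(ray(cc,ds[0]["point"],f))
    x,e=tri(rs);print(l,x.round(1),np.round(e,1))
    z={"lever_pad":219,"lever_pivot":145}[l];print([ (o+d*(z-o[2])/d[2]).round(1)[:2] for o,d in rs])
# basin corner pixels seen in picture (rim z=72) left/right outer edges
for p in [(149,50),(386,195),(217,240),(336,0)]: print(p,atz(c,p,72,True).round(1))
```

```text
[6.20589175e+02 5.97316920e-03 3.02465198e+02]
[[ 247   96   49   46 1833]] [[271.07855974 118.89198036]]
cone circle [547.43964233  20.3975368   28.61547274]
lever_pad [ 474.4 -141.5  223.1] [4.1 4.1]
[array([ 477.3, -143. ]), array([ 468., -140.])]
lever_pivot [ 573.2 -154.8  149.2] [1.6 1.6]
[array([ 574.8, -156.6]), array([ 570.3, -154.1])]
(149, 50) [407.7 -82.2  72. ]
(386, 195) [682.2 118.4  72. ]
(217, 240) [658.7 -96.9  72. ]
(336, 0) [438.5 146.2  72. ]
```

The cone circle is (547.4,20.4), with a fitted radius of 28.6 against 29 expected. One more viewpoint will rule out a systematic offset.

apply_moves(commands="0 0 0 0.03 0.06 0 -1;0 0 0 0.03 0.06 0 -1;0 0 0 0.03 0.06 0 -1;0 0 0 0.03 0.06 0 -1;0 0 0 0.03 0.06 0 -1")

```text
clock: 8.75
ee_pos: [616.3, 52.1, 302.4]
eef_rot: [-0.595, -3.085, 0.0]
force: [-0.4, -0.4, 0.1]
grip_width: 0.288
gripper_force: 25.0
```

```bash
cat > cone.py <<'E'
from h import *
from scipy.optimize import minimize
def cone(c,hint,rad=36):
    g=cv2.cvtColor(c["img"],cv2.COLOR_RGB2GRAY);m=np.zeros_like(g)
    u,v=map(int,hint);sl=(slice(v-rad,v+rad),slice(u-rad,u+rad));m[sl]=(g[sl]<120)*255
    m=cv2.morphologyEx(m,cv2.MORPH_OPEN,np.ones((9,9)))
    n,lab,st,ce=cv2.connectedComponentsWithStats(m);i=1+st[1:,4].argmax();print(st[i],ce[i])
    P=np.array([atz(c,p,54,True)[:2] for p in cv2.findContours((lab==i).astype(np.uint8),0,1)[0][0][:,0]])
    return minimize(lambda w:np.abs(np.hypot(*(P-w[:2]).T)-w[2]).sum(),[548,22,29],method="Nelder-Mead").x
E
python3 - <<'E'
from cone import *
c=camera("wrist");s=sense();print(s["clock"],s["ee_pos"],s["eef_rot"])
d=spot_point(c,"jet_seat");print([(x["point"],x["score"],atz(c,x["point"],50,True).round(1)) for x in d[:2]])
print(cone(c,d[0]["point"]))
zt=s["ee_pos"][2]+7
for x in spot_point(c,"cup_neck")[:3]: print(np.round(x["point"]),atz(c,x["point"],zt,True).round(1))
for l,z in [("lever_pad",219),("lever_pivot",145),("large_cup",0)]:
  for x in spot_point(c,l)[:2]: print(l,np.round(x["point"]),round(x["score"],2),atz(c,x["point"],z,True).round(1))
E
```

```text
8.8 [616.28455813  52.2198185  302.41449617] [ 5.94579549e-01  3.08479331e+00 -1.55821591e-04]
[([231.4, 137.1], 0.59, array([545.1,  19.2,  50. ])), ([41.7, 210.8], 0.3, array([ 515.4, -303.7,   50. ]))]
[ 209  116   51   46 1828] [233.23304158 138.75656455]
[547.67546485  20.40435432  28.84287398]
[406.  82.] [555.1 138.2 309.4]
[280. 272.] [617.   53.5 309.4]
[277. 211.] [588.6  63.7 309.4]
lever_pad [ 16. 155.] 0.93 [ 473.7 -145.9  219. ]
lever_pivot [ 91. 232.] 0.83 [ 574.4 -155.4  145. ]
large_cup [ 41. 212.] 0.74 [ 511.9 -353.5    0. ]
```

apply_moves(commands="0 0 0 0.0655 -0.0687 0 -1;0 0 0 0.0655 -0.0687 0 -1;0 0 0 0.0655 -0.0687 0.03 -1;0 0 0 0.0655 -0.0687 0.03 -1;0 0 0 0.0655 -0.0687 0.03 -1")

```text
clock: 9.68
ee_pos: [547.8, 21.5, 279.2]
eef_rot: [0.593, 3.084, 0.0]
force: [1.5, 0.3, -0.5]
grip_width: 0.283
gripper_force: 25.0
```

Run:
```python
from cone import *
for k in range(3):
  s=sense();c=camera("wrist");print(s["clock"],s["ee_pos"],s["eef_rot"],s["force"])
c["img"];zt=s["ee_pos"][2]+7
for x in spot_point(c,"cup_neck")[:3]: print(np.round(x["point"]),atz(c,x["point"],zt,True).round(1))
```

```text
9.675 [547.81263373  21.50482596 279.24103054] [5.92624705e-01 3.08418999e+00 4.66368494e-04] [ 1.47899918  0.29754978 -0.49143595]
9.725 [548.05156995  21.50856702 279.49874836] [5.92504970e-01 3.08360464e+00 6.26525020e-04] [ 0.43266201 -0.18897963 -1.22230101]
9.775 [548.08489061  21.5172088  279.56862065] [5.92330451e-01 3.08346333e+00 5.61568038e-04] [-0.42719831 -0.37093394 -0.3587983 ]
[437.  31.] [468.  133.2 286.6]
[455. 132.] [515.5 124.8 286.6]
[277. 270.] [547.1  22.4 286.6]
```

apply_moves(commands="0 0 0 0 -0.001 0.03 -1;0 0 0 0 -0.001 0.06 -1;0 0 0 0 -0.001 0.09 -1;0 0 0 0 -0.001 0.12 -1;0 0 0 0 -0.001 0.12 -1")

```text
clock: 10.5
ee_pos: [545.5, 20.7, 180.6]
eef_rot: [-0.592, -3.081, 0.001]
force: [0.2, -0.4, -1.3]
grip_width: 0.289
gripper_force: 25.0
```

Run:
```python
from h import *
for k in range(4):
  s=sense();c=camera("top");print(s["clock"],s["ee_pos"],s["force"])
```

```text
10.5 [545.46147492  20.69007899 180.58468202] [ 0.19550461 -0.42486388 -1.32235704]
10.55 [546.54443671  20.66458995 182.1051466 ] [ 0.7221046  -0.43469369  0.07672005]
10.6 [547.37539097  20.65813142 183.20166416] [-0.07786541 -0.0098021  -0.2544649 ]
10.65 [547.85092209  20.65736337 183.81886603] [ 0.13055371 -0.37886105 -1.26811352]
```

apply_moves(commands="0 0 0 0 0 0.01 -1;0 0 0 0 0 0.02 -1;0 0 0 0 0 0.0275 -1;0 0 0 0 0 0.0275 -1;0 0 0 0 0 0.0275 -1")

```text
clock: 11.32
ee_pos: [546.9, 20.6, 160.4]
eef_rot: [-0.593, -3.085, 0.0]
force: [0.7, -0.5, -1.1]
grip_width: 0.286
gripper_force: 25.0
```

apply_moves(commands="0 0 0 0 0 0.002 -1;0 0 0 0 0 0.004 -1;0 0 0 0 0 0.005 -1;0 0 0 0 0 0.005 -1")

```text
clock: 11.82
ee_pos: [547.3, 20.4, 157.2]
eef_rot: [0.593, 3.084, -0.0]
force: [-0.7, -1.3, 4.8]
grip_width: 0.288
gripper_force: 25.0
```

The rim touches the grate at the expected height: TCP z is 157.2 and Fz is +4.8 N. I release and retreat upward.

apply_moves(commands="0 0 0 0 0 0 -0.2;0 0 0 0 0 0 0.2;0 0 0 0 0 0 0.4;0 0 0 0 0 0 0.4;0 0 0 0 0 0 0.4")

```text
clock: 12.45
ee_pos: [546.8, 20.6, 156.3]
eef_rot: [-0.593, -3.085, 0.0]
force: [-0.3, -0.1, 0.3]
grip_width: 0.699
gripper_force: 0.0
```

apply_moves(commands="0 0 0 0 0 -0.02 0.4;0 0 0 0 0 -0.06 0.4;0 0 0 0 0 -0.13 0.4;0 0 0 0 0 -0.17 0.4;0 0 0 0 0 -0.17 0.4")

```text
clock: 13.08
ee_pos: [549.1, 20.6, 297.5]
eef_rot: [0.591, 3.077, 0.002]
force: [-0.1, -0.1, 1.0]
grip_width: 0.696
gripper_force: 0.0
```

Run:
```python
from h import *
s=sense();c=camera("wrist");print(s["clock"],s["ee_pos"],s["grip_width"])
for x in spot_point(c,"cup_neck")[:3]: print(np.round(x["point"]),atz(c,x["point"],164,True).round(1))
for x in spot_point(c,"lever_pad")[:2]+spot_point(c,"lever_pivot")[:2]: print(np.round(x["point"]),x["score"],atz(c,x["point"],219,True).round(1),atz(c,x["point"],145,True).round(1))
ct=camera("top");cs=camera("scene")
a=cs["img"][190:310,180:360];b=c["img"]
cv2.imwrite("pics/seat.png",cv2.cvtColor(np.hstack([cv2.resize(a,(400,300),interpolation=2),cv2.resize(b,(400,300))]),cv2.COLOR_RGB2BGR))
A=[x for x in spot_point(cs,"cup_neck") if abs(x["point"][0]-290)<25];B=[x for x in spot_point(ct,"cup_neck") if abs(x["point"][0]-290)<25]
if A and B: print(tri([ray(cs,A[0]["point"]),ray(ct,B[0]["point"])]))
```

```text
13.075 [549.12294549  20.59748368 297.50061558] 0.6961071929269734
[429.  32.] [451.2 208.9 164. ]
[276. 198.] [545.8  20.4 164. ]
[448. 131.] [544.6 194.3 164. ]
[ 60. 210.] 0.91 [ 473.9 -146.7  219. ] [ 469.9 -210.6  145. ]
[139. 278.] 0.6 [ 554.1 -104.2  219. ] [ 576.7 -154.1  145. ]
(array([546.07513641,  22.93570271, 163.49449087]), [2.657363944652861, 2.6573639446528023])
```

View pics/seat.png

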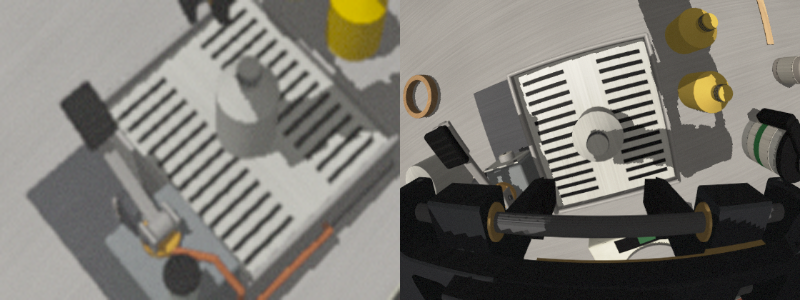

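The cup stands upright on the grate, neck at (546,21–23) and z 163.5 from triangulation, and the lever is still up (pad at left in the crop). Now I close the fingers and move above the pad.

apply_moves(commands="0 0 -0.05 0.02 -0.06 0 -1;0 0 -0.087 0.02 -0.12 0 -1;0 0 -0.087 0.02 -0.18 0 -1;0 0 -0.087 0.02 -0.231 0 -1;0 0 -0.087 0.02 -0.231 0 -1")

```text
clock: 14.1
ee_pos: [462.4, -147.0, 291.8]
eef_rot: [-0.173, -3.136, 0.0]
force: [-1.1, 0.3, 0.1]
grip_width: 0.16
gripper_force: 0.0
```

apply_moves(commands="0 0 0 0 0 0 -1;0 0 0 0 0 0 -1;0 0 0 0 0 0 -1")

```text
clock: 14.48
ee_pos: [463.8, -144.2, 292.3]
eef_rot: [-0.165, -3.137, -0.0]
force: [0.4, -1.2, 0.7]
grip_width: 0.007
gripper_force: 0.0
```

Run:
```python
from h import *
s=sense();c=camera("wrist");save(c,"w4.png");print(s["clock"],s["ee_pos"],s["grip_width"],R.from_rotvec(s["eef_rot"]).as_matrix().round(3).tolist(),s["force"])
for x in spot_point(c,"lever_pad")[:2]+spot_point(c,"lever_pivot")[:2]: print(np.round(x["point"]),x["score"],atz(c,x["point"],219,True).round(1),atz(c,x["point"],145,True).round(1))
```

```text
14.475 [ 463.8255485  -144.21457083  292.29500011] 0.007384449173921637 [[-0.994, 0.105, -0.0], [0.105, 0.994, 0.0], [0.0, 0.0, -1.0]] [ 0.3873008  -1.22817541  0.66907089]
[280. 237.] 0.81 [ 475.  -143.7  219. ] [ 501.2 -146.2  145. ]
[362. 219.] 0.64 [467.9 -83.7 219. ] [491.8 -66.1 145. ]
```

View pics/w4.png

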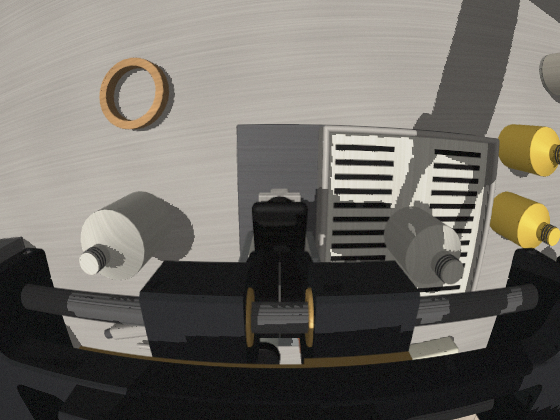

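The view is directly above: the lever pad at (280,230) lies under the closed fingers, and the seated cup is at (425,245). I descend to just above the pad.

apply_moves(commands="0 0 0 0 0 0.035 -1;0 0 0 0 0 0.065 -1;0 0 0 0 0 0.065 -1;0 0 0 0 0 0.065 -1")

```text
clock: 15.12
ee_pos: [464.0, -145.2, 241.3]
eef_rot: [0.167, 3.136, -0.001]
force: [0.4, -0.1, 0.4]
grip_width: 0.006
gripper_force: 0.0
```

apply_moves(commands="0 0 0 0 0 0.01 -1;0 0 0 0 0 0.02 -1;0 0 0 0.001 0 0.03 -1;0 0 0 0.002 0 0.04 -1;0 0 0 0.003 0 0.05 -1")

```text
clock: 15.75
ee_pos: [461.4, -145.1, 201.2]
eef_rot: [0.167, 3.136, -0.001]
force: [-1.5, -0.9, 2.7]
grip_width: 0.004
gripper_force: 1.2
```

apply_moves(commands="0 0 0 0.001 0 0.008 -1;0 0 0 0.003 0 0.016 -1;0 0 0 0.004 0 0.024 -1;0 0 0 0.005 0 0.032 -1;0 0 0 0.006 0 0.04 -1")

```text
clock: 16.38
ee_pos: [455.5, -144.3, 168.2]
eef_rot: [-0.167, -3.136, 0.0]
force: [-3.0, 0.4, 3.5]
grip_width: 0.004
gripper_force: 2.0
```

apply_moves(commands="0 0 0 0.001 0 0.006 -1;0 0 0 0.002 0 0.012 -1;0 0 0 0.003 0 0.018 -1;0 0 0 0.003 0 0.024 -1")

```text
clock: 16.88
ee_pos: [453.9, -144.2, 149.8]
eef_rot: [-0.167, -3.137, 0.0]
force: [-5.7, 0.6, 10.5]
grip_width: 0.007
gripper_force: 5.6
```

apply_moves(commands="0 0 0 0 0 0.005 -1;0 0 0 0 0 0.01 -1;0 0 0 0 0 0.015 -1;0 0 0 0 0 0.015 -1")

```text
clock: 17.38
ee_pos: [453.8, -144.1, 136.9]
eef_rot: [-0.167, -3.137, -0.0]
force: [-3.4, -0.3, 3.7]
grip_width: 0.001
gripper_force: 2.4
```

Run:
```python
from h import *
F=[];Z=[]
for k in range(4):
  camera("scene");s=sense();F.append(s["force"]);Z.append(s["ee_pos"])
print(s["clock"],np.mean(F,0).round(1),np.array(Z).round(1))
```

```text
17.575 [-3.1 -0.2  4.2] [[ 453.8 -144.1  137.1]
 [ 453.8 -144.1  137.2]
 [ 453.8 -144.1  137.2]
 [ 453.8 -144.1  137.2]]
```

apply_moves(commands="0 0 0 0 0 0.0025 -1;0 0 0 0 0 0.0025 -1")

```text
clock: 17.82
ee_pos: [453.9, -144.1, 135.1]
eef_rot: [-0.167, -3.137, 0.0]
force: [-2.6, -0.9, 3.8]
grip_width: 0.003
gripper_force: 2.4
```

apply_moves(commands="0 0 0 0 0 0.0025 -1;0 0 0 0 0 0.0025 -1")

```text
clock: 18.08
ee_pos: [454.1, -144.1, 133.2]
eef_rot: [0.167, 3.137, -0.0]
force: [-2.3, -0.9, 4.4]
grip_width: 0.009
gripper_force: 2.6
```

apply_moves(commands="0 0 0 0 0 0.0025 -1;0 0 0 0 0 0.0025 -1")

```text
clock: 18.32
ee_pos: [454.3, -144.1, 131.4]
eef_rot: [0.167, 3.136, -0.0]
force: [-3.2, 0.2, 5.9]
grip_width: 0.008
gripper_force: 2.9
```

apply_moves(commands="0 0 0 0 0 0.0025 -1;0 0 0 0 0 0.0025 -1")

```text
clock: 18.58
ee_pos: [454.6, -144.2, 129.7]
eef_rot: [0.167, 3.136, -0.0]
force: [-1.7, 0.8, 5.7]
grip_width: 0.004
gripper_force: 3.3
```

apply_moves(commands="0 0 0 0 0 0.0015 -1;0 0 0 0 0 0.0015 -1")

```text
clock: 18.82
ee_pos: [454.7, -144.2, 128.7]
eef_rot: [0.167, 3.136, -0.0]
force: [-2.1, 0.9, 6.1]
grip_width: 0.004
gripper_force: 3.6
```

Run:
```python
from h import *
F=[]
for k in range(4):
  c=camera("scene");s=sense();F.append(s["force"])
print(s["clock"],np.mean(F,0).round(1),s["ee_pos"].round(1))
A=[x for x in spot_point(c,"lever_pad")][:2];print(A)
a=c["img"][190:310,170:350]
cv2.imwrite("pics/lev.png",cv2.cvtColor(cv2.resize(a,(720,480),interpolation=2),cv2.COLOR_RGB2BGR))
```

```text
19.025 [-2.8  0.3  6.7] [ 454.7 -144.2  128.7]
[{'point': [238.0, 394.3], 'score': 0.63}, {'point': [217.6, 248.4], 'score': 0.56}]
```

View pics/lev.png

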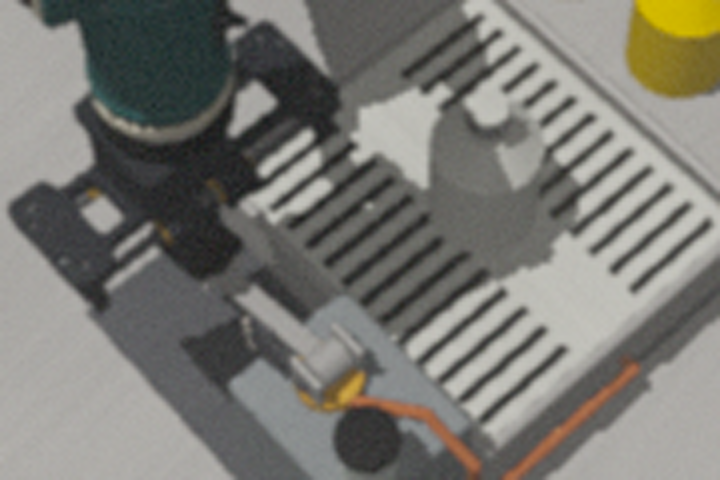

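The crop shows the lever pressed down under the fingers and the cup still standing on the grate at (490,180). Height and force both put the lever at about 0.775 rad, essentially in the third notch. I nudge about 1.6 mm further to confirm it against the stop's stiffness.

apply_moves(commands="0 0 0 0 0 0.001 -1;0 0 0 0 0 0.001 -1;0 0 0 0 0 0.001 -1")

```text
clock: 19.45
ee_pos: [454.8, -144.2, 128.0]
eef_rot: [0.167, 3.135, -0.0]
force: [-1.8, 0.2, 6.2]
grip_width: 0.002
gripper_force: 3.7
```

apply_moves(commands="0 0 0 0 0 0.001 -1;0 0 0 0 0 0.001 -1;0 0 0 0 0 0.001 -1")

```text
clock: 19.82
ee_pos: [454.9, -144.3, 127.3]
eef_rot: [0.167, 3.135, -0.001]
force: [-2.9, 1.4, 7.8]
grip_width: 0.006
gripper_force: 3.9
```

Run:
```python
from h import *
F=[]
for k in range(8):
  c=camera("top" if k%2 else "scene");s=sense();F.append(s["force"])
print(s["clock"],np.mean(F,0).round(1),s["ee_pos"].round(1),s["dq"].round(3))
```

```text
20.225 [-2.5  0.1  7.2] [ 454.9 -144.3  127.3] [ 0.001  0.001  0.     0.001 -0.     0.001]
```

No stop stiffness yet, so I continue in small steps.

apply_moves(commands="0 0 0 0 0 0.0015 -1;0 0 0 0 0 0.0015 -1;0 0 0 0 0 0.0015 -1")

```text
clock: 20.6
ee_pos: [455.1, -144.3, 126.3]
eef_rot: [0.167, 3.135, -0.001]
force: [-3.1, -0.4, 8.3]
grip_width: 0.006
gripper_force: 4.2
```

apply_moves(commands="0 0 0 0 0 0.0015 -1;0 0 0 0 0 0.0015 -1;0 0 0 0 0 0.0015 -1")

```text
clock: 20.98
ee_pos: [455.3, -144.3, 125.3]
eef_rot: [0.167, 3.134, -0.001]
force: [-2.3, 1.3, 8.1]
grip_width: 0.003
gripper_force: 4.5
```

Run:
```python
from h import *
F=[]
for k in range(8):
  c=camera("top" if k%2 else "scene");s=sense();F.append(s["force"])
print(s["clock"],np.mean(F,0).round(1),s["ee_pos"].round(1),s["gripper_force"])
```

```text
21.375 [-2.   0.3  8.8] [ 455.3 -144.3  125.3] 4.4842463079839945
```

apply_moves(commands="0 0 0 0 0 0.0015 -1;0 0 0 0 0 0.0025 -1;0 0 0 0 0 0.0025 -1;0 0 0 0 0 0.0025 -1")

```text
clock: 21.88
ee_pos: [455.7, -144.4, 124.1]
eef_rot: [0.167, 3.133, -0.001]
force: [-3.2, 1.1, 12.5]
grip_width: 0.005
gripper_force: 6.6
```

apply_moves(commands="0 0 0 0 0 0.0015 -1;0 0 0 0 0 0.0025 -1;0 0 0 0 0 0.0025 -1;0 0 0 0 0 0.0025 -1")

```text
clock: 22.38
ee_pos: [456.1, -144.5, 122.9]
eef_rot: [0.167, 3.133, -0.001]
force: [-4.1, 2.2, 17.7]
grip_width: 0.005
gripper_force: 8.7
```

Run:
```python
from h import *
F=[]
for k in range(8):
  c=camera("top" if k%2 else "scene");s=sense();F.append(s["force"])
print(s["clock"],np.mean(F,0).round(1),s["ee_pos"].round(1),s["gripper_force"])
```

```text
22.775 [-4.7  2.  16.8] [ 456.1 -144.5  122.9] 8.689022613689303
```

The stiffness jumped (+4 N per 1.2 mm), so the lever is at the end of its travel and past the third notch. I ease off to about 10–12 N and hold.

apply_moves(commands="0 0 0 0 0 -0.003 -1;0 0 0 0 0 -0.003 -1;0 0 0 0 0 -0.003 -1;0 0 0 0 0 -0.003 -1;0 0 0 0 0 -0.003 -1")

```text
clock: 23.4
ee_pos: [455.6, -144.4, 124.3]
eef_rot: [0.167, 3.134, -0.001]
force: [-3.2, 1.0, 13.2]
grip_width: 0.009
gripper_force: 6.1
```

Run:
```python
from h import *
F=[]
for k in range(10):
  c=camera("top" if k%2 else "scene");s=sense();F.append(s["force"])
  if k>=8: print([ (np.round(x["point"]),atz(c,x["point"],164).round(1)) for x in spot_point(c,"cup_neck") if abs(x["point"][0]-290)<25])
print(s["clock"],np.mean(F,0).round(1),s["ee_pos"].round(1),s["gripper_force"],s["dq"].round(3))
if 4<np.mean(F,0)[2]<20: print(close_job())
```

```text
[(array([294., 221.]), array([553.6,  20.8, 164. ]))]
[(array([297., 183.]), array([546.9,  18.1, 164. ]))]
23.95 [-3.   1.1 11.9] [ 455.7 -144.3  124.3] 6.1517053144052625 [ 0.001  0.001 -0.001  0.    -0.001 -0.001]
the job is handed in; nothing more can be done
None
```

The job is handed in at 24 s of the allowed 64 s: by my measurements the small cup sits mouth down and released over the jet, and the closed fingers hold the lever in its third notch at about 12 N. The hand-in did not report the judge's verdict.

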